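# Fit the equipment case into the wagon underframe

### The job

Lift the long grey equipment case out of the parts bin and fit it, cover side out, into the empty bay of the tilted wagon underframe, pressing it down square until its cover is flush with the face around the bay; do not force it past its stop. Leave the short case and the wheelset in the bin, and do not disturb the glue bottle or the paint jar.

Things in the scene. Friction and masses are not known exactly. Their poses are not given: they have to be found in the camera images.
- case: The long equipment case: grey plastic block, 56 x 34 x 24 mm (x, y, z), about 70 g, plain flat cover on top with four tiny dark screw heads, dark grilles on the long sides. Lies upright in the bin, cover up. Origin: centre of its underside; x along its length, z up through the cover. It fits the bay either end first (half a turn about z makes no difference).
- case_top (a point): Centre of the case's cover, 24 mm above the case's origin; same axes as the case.
- bin: White open parts bin, fixed to the table, outside 180 x 330 x 40 mm (x, y, z), walls and floor 4 mm thick. Origin: centre of its underside. Three parts lie side by side in it in a row along its y, about 95 mm apart, in any order.
- short_case: A short equipment case of the same grey plastic, 34 x 34 x 24 mm; does not belong in the bay; must stay in the bin. Origin: centre of its underside.
- wheelset: Steel wheelset lying in the bin, two dark 28 mm wheels on a 70 mm axle along its x; must stay in the bin. Origin: centre of its axle, 14 mm above the bin's floor.
- chassis: Grey wagon underframe, upside down, 126 x 264 mm (x, y), held rigidly in the stand, leaning 23 to 34 degrees so that its face looks up and away from the robot. Origin: its centre, 110 mm above the table, 14 mm below its face; z: outward normal of the face, y: level, along its length, x: down the slope. Axle guards, 4 mm above the face, stand over 88 mm from the centre along y.
- stand: Plywood stand fixed to the table, 150 x 310 mm (x, y), that carries the underframe between two uprights (50 x 14 mm, 132 mm tall) centred 143 mm either side of its middle along y. Origin: centre of its underside.
- bay (a point): Centre of the bay's mouth, level with the face; axes as the chassis. Bay 59 x 37 mm (x, y): 1.5 mm play on each side of the case; 3 mm bevel round the mouth. A friction-held clip plate inside starts 12 to 14 mm below the face, so a case set on it stands 10 to 12 mm proud. It yields only to a push of about 8 N along -z, does not spring back and stops hard at 24 mm: cover flush.
- glue: White glue bottle, 44 mm diameter, 110 mm tall, standing loose on the table. Origin: centre of its underside.
- paint: Small clear paint jar with a steel cap, 40 mm diameter, 45 mm tall, standing loose on the table. Origin: centre of its underside.
Mind the look-alikes: they are no part of the job. What is shaped like the case but green or yellow is not meant.

How it is judged (in metres and radians):
On the way, in this order (a step that is already met when the one before it is completed fails the run):
1. the long case is lifted clear of the bin in the fingers (height (world z) of case above 0.055 m and contact force between the fingers and case above 1 N), for 0.1 s.
2. the case is pressed flush into the bay (z of case_top in the frame of bay between -0.003 and 0.002 m and x of case_top in the frame of bay between -0.004 and 0.004 m and y of case_top in the frame of bay between -0.004 and 0.004 m), for 0.1 s.
At the end, for the whole second after the job is handed in: The long case sits in the bay, cover out, its cover centre within 4 mm of the bay's centre and no more than 2 mm proud (or 3 mm sunk) of the face, square to it within 0.08 rad and at rest; the short case and the wheelset are inside the bin (all of step 2 and angle between the z axis of case and the z axis of chassis, either way round below 0.08 rad and linear speed of case below 0.01 m/s and x of short_case in the frame of bin between -0.09 and 0.09 m and y of short_case in the frame of bin between -0.165 and 0.165 m and z of short_case in the frame of bin between -0.005 and 0.04 m and x of wheelset in the frame of bin between -0.09 and 0.09 m and y of wheelset in the frame of bin between -0.165 and 0.165 m and z of wheelset in the frame of bin between -0.005 and 0.04 m); the robot touches nothing.
It fails at once if the glue bottle was moved over 30 mm or tipped over (distance of glue from where it was at the start of the episode above 0.03 m or angle between glue's own z axis and vertical above 0.5 rad).
It fails at once if the paint jar was moved over 30 mm or tipped over (distance of paint from where it was at the start of the episode above 0.03 m or angle between paint's own z axis and vertical above 0.5 rad).
It fails at once if the case was forced against the underframe with over 60 N (contact force between case and chassis above 60 N).
It also fails if it takes over 48 s, if anything falls off the work surface, if the arm or the gripper's body presses on something with over 40 N, if the wrist force passes 120 N, or if a joint passes its speed limit or range.

### The arm

A 7-joint arm with a two-finger parallel gripper is mounted at the origin on the work surface. World frame = base frame: x ahead of the robot, y to its left, z up, the work surface at z = 0. Lengths are in m, angles in degrees, forces in N, time in s.
With the tool pointing down it reaches from about 0.425 to 0.95 m from the base axis. Payload 16.7 kg.
Tool frame: the origin (TCP) lies midway between the tips of the shut fingers; the grasp point (between the pads) lies 19 mm behind it; z points along the fingers, y is the line along which they close (so a half turn about z gives the same grasp; the last joint's range is limited). The gripper opens to 94 mm and grips with 3 to 60 N. Pads are 16 mm wide; open, the fingers measure 119 mm over their backs; the gripper's body (75 mm by 177 mm) begins 78 mm behind the grasp point.
Start: joints at [58.413, 24.414, 4.234, 92.017, -1.954, 63.644, -3.845], TCP at [0.264, -0.621, 0.175] pointing down, gripper open.
Joint ranges: [-163.25, 163.25], [-28.42, 122.38], [-70.27, 78.77], [12.13, 141.07], [-58.53, 238.53], [9.26, 117.41], [-156.51, 156.51]. Speed limits (degrees/s): [108.29, 108.29, 136.94, 136.94, 172.46, 172.46, 172.46].

### API

Orientations are given as a 3x3 rotation matrix whose columns are the frame's x, y, z axes.
In Python, from cell import bot, optics, nets gives the robot as it stands. The module is installed in compiled form; this text tells all that it offers.
- The arm moves only by the tool carry_out, never from a script. Its argument "deltas" is a list of rows, each a list of 3 entries, a list of its own where there are three numbers: the shift along the tool's x, y, z scaled (see below), then the turn, a rotation vector about the tool's x, y, z scaled (see below), then the opening, from -1 (shut) to 1 (fully open). A call has 1 to 10 rows; each row shifts and turns the commanded pose from where the row before left it, along the tool's axes as they then stand; what a row does not reach is not made up. The controller multiplies each number of a shift by 0.05 m and each number of a turn by 6 degrees. A row lasts 1/10 s, in which the tool goes at most 50 mm and 8.59 degrees, less where a joint would pass 70% of its speed; a pose out of reach is approached as far as the arm can. A call with a number of a shift or a turn outside -1 to 1 is refused whole. A call with a gripper value outside its range is refused whole. The fingers move at their own pace and stop on an object; "newtons" is the grip in N (left out, the last holds). Time passes only in rows, so rows that do not move let the fingers close. It gives the time, the measured TCP pose, the force, the opening and the grip force at its end, in the units of the state.
- bot.get_state(): the state, without advancing time (a new reading comes with each control period).
- optics.camera(name): name is "scene" or "top" or "wrist"; returns the picture (384x512x3 uint8, red, green, blue); there is no depth.
- optics.calibration(name): a dict with "K" (3x3 intrinsics, pixels), "extrinsics" (4x4, takes a point from camera to world coordinates); the wrist camera has in their place "hand_eye" (4x4, takes a point from camera to tool coordinates, whose origin is the TCP and whose axes are the flange's). Camera axes: x right, y down, z forward; pixel columns grow to the right and rows downward; lengths in m; the calibration is good to about 2 mm. A picture is of the moment at which its call begins: read the wrist's pose just before it. calibration takes no time and is no camera call.
- bot.finish_job(): hands the job in; it is judged then, once.
Trained networks look in the newest picture that a camera, given by its name, has taken for a name from the list of things; names that differ only in an ending like _2 or _b are one class to them, and where a whole thing is asked for, a point or a joint stands for the part that bears it (a point fixed in the world has none). Each returns a list of dicts, best first, with "p" (0 to 1); they miss things now and then, are a little off and sometimes report something else, mostly with a low value. They report only what shows in the picture. A call takes as long as a camera call. They do not tell look-alikes from the thing itself.
- nets.recognise(query, camera): "location" ([column, row] in pixels, amid what is visible of it).
The state is a dict: "t": time; "joint_positions": joint angles; "joint_vel": joint speeds; "joint_efforts": joint torques, N m; "ee_pos": TCP position; "ee_rot": TCP orientation; "force": force on the tool from outside, world axes, zero at the start; "moment": the same for the moment, N m; "width": opening from 0.0 (shut) to 1.0 (fully open); "grasp_force": force on a finger pad.
Only numpy, scipy, OpenCV 4.12 (cv2) and the standard library are available. Lean on these libraries where they do the work, as an engineer would, in place of code of your own. Each camera call takes 0.05 s, during which the arm holds its last target. There are 200 camera calls.

## Working session

There is one attempt and no reset: what is moved stays moved. The work goes in short steps, Python scripts to look and compute and a tool call to move; the robot and the scene stay as the last step left them, time stands still between calls to the robot, and variables do not carry over. Pictures are saved under pics/ and viewed, at most 12 in all, crops included, and the job is handed in when it is done.

Besides the shell and the picture viewer there is one more tool, called as name(argument=value, ...) on one line, values as JSON. carry_out: Moves the arm, as the interface text tells. Shifts and turns lie within -1 to 1; 1 stands for 0.05 m of shift or 6 degrees of turn. Its arguments: {"type":"object","properties":{"deltas":{"type":"array","items":{"type":"array"}},"newtons":{"type":"number"}},"required":["deltas"]}

```bash
mkdir -p pics; python3 - <<'E'
from cell import bot,optics,nets
import cv2,numpy as np
np.set_printoptions(precision=4,suppress=True)
s=bot.get_state();print(s['t'],s['ee_pos'],np.array(s['ee_rot']),s['width'],s['force'])
for c in('scene','top'):
    im=optics.camera(c);cv2.imwrite(f'pics/{c}0.png',im[:,:,::-1])
    k=optics.calibration(c);print(c,np.array(k['K']),np.array(k['extrinsics']))
    for q in('case','short_case','wheelset','bin','chassis','bay','glue','paint','stand'):
        print(q,[(np.round(d['location']).tolist(),round(d['p'],2)) for d in nets.recognise(q,c)[:3]])
print(np.array(optics.calibration('wrist')['K']),np.array(optics.calibration('wrist')['hand_eye']))
a=cv2.imread('pics/top0.png');cv2.imwrite('pics/top0b.png',cv2.resize(a,(800,600),interpolation=cv2.INTER_CUBIC))
E
```

```text
0.0 [ 0.2638 -0.6208  0.1743] [[ 0.9204  0.391  -0.0006]
 [ 0.391  -0.9204  0.0012]
 [-0.0001 -0.0013 -1.    ]] 1.001385466549863 [-0.5962 -0.0435  0.2839]
scene [[423.2324   0.     258.5036]
 [  0.     423.2324 191.0883]
 [  0.       0.       1.    ]] [[-0.8447  0.3415 -0.4121  1.0188]
 [ 0.535   0.519  -0.6666  0.7671]
 [-0.0138 -0.7836 -0.6212  0.7849]
 [ 0.      0.      0.      1.    ]]
case [([307.0, 254.0], 0.81), ([231.0, 279.0], 0.71), ([391.0, 320.0], 0.67)]
short_case [([282.0, 235.0], 0.52), ([307.0, 252.0], 0.27)]
wheelset [([342.0, 277.0], 0.49)]
bin [([313.0, 260.0], 0.66)]
chassis [([210.0, 143.0], 0.9)]
bay [([210.0, 139.0], 0.88)]
glue [([184.0, 243.0], 0.91), ([335.0, 277.0], 0.32)]
paint [([300.0, 184.0], 0.73)]
stand [([212.0, 162.0], 0.74)]
top [[362.2643   0.     260.1263]
 [  0.     362.2643 189.9259]
 [  0.       0.       1.    ]] [[ 0.0309 -0.9953  0.0923  0.4859]
 [-0.9995 -0.0318 -0.0073  0.0435]
 [ 0.0102 -0.092  -0.9957  1.076 ]
 [ 0.      0.      0.      1.    ]]
case [([189.0, 269.0], 0.82), ([120.0, 211.0], 0.77), ([213.0, 138.0], 0.73)]
short_case [([230.0, 201.0], 0.62)]
wheelset [([167.0, 194.0], 0.54)]
bin [([190.0, 207.0], 0.77)]
chassis [([367.0, 200.0], 0.87)]
bay [([366.0, 202.0], 0.67)]
glue [([263.0, 122.0], 0.74)]
paint [([279.0, 255.0], 0.42)]
stand []
[[334.2912   0.     262.0925]
 [  0.     334.2912 193.2332]
 [  0.       0.       1.    ]] [[ 0.0004 -0.9696 -0.2448  0.0697]
 [ 1.      0.0005 -0.0001 -0.0002]
 [ 0.0003 -0.2448  0.9696 -0.2095]
 [ 0.      0.      0.      1.    ]]
```

View pics/top0b.png

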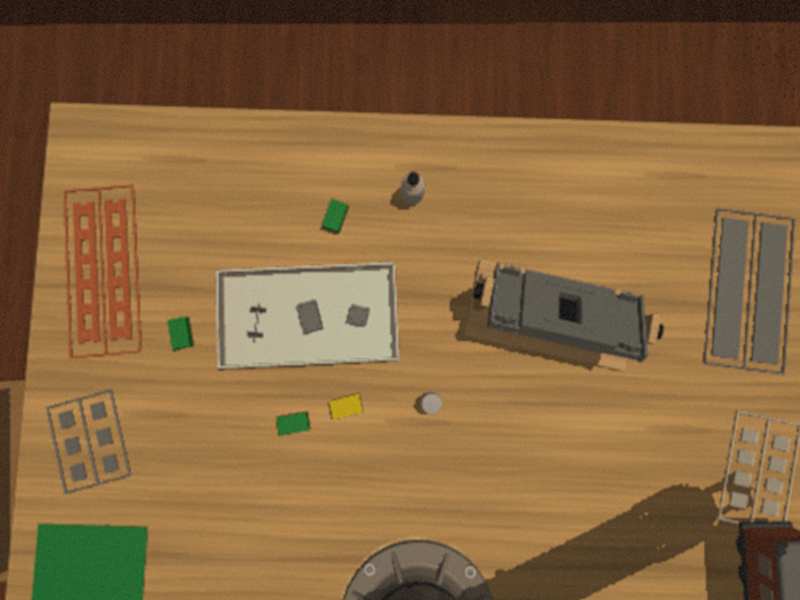

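View pics/scene0.png

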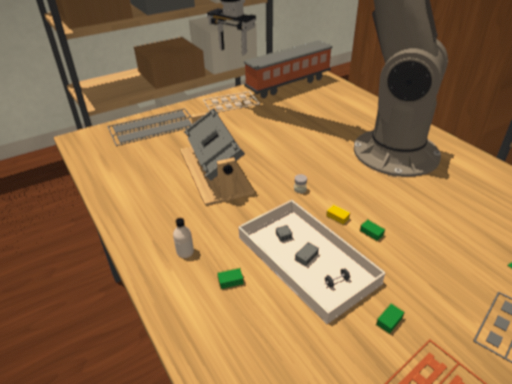

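The top view shows three parts in the bin: wheelset at (258,322), long case at (310,317) and short case at (357,316). These are pixels of the 800-wide picture. The bay is at (570,308), the glue at (412,188) and the paint at (430,403). The scene view agrees.

```bash
cat > h.py <<'E'
from cell import bot,optics,nets
import cv2,numpy as np
from scipy.spatial.transform import Rotation as R
from scipy.optimize import least_squares
np.set_printoptions(precision=4,suppress=True)
def cal(c,s=None):
    k=optics.calibration(c);K=np.array(k['K'])
    if c!='wrist': return K,np.array(k['extrinsics'])
    T=np.eye(4);T[:3,:3]=s['ee_rot'];T[:3,3]=s['ee_pos'];return K,T@np.array(k['hand_eye'])
def ray(px,z,K,E):
    d=E[:3,:3]@np.linalg.inv(K)@np.array([px[0],px[1],1]);o=E[:3,3];return o+d*(z-o[2])/d[2]
def proj(P,K,E):
    p=(np.atleast_2d(P)-E[:3,3])@E[:3,:3];p=p@K.T;return p[:,:2]/p[:,2:]
def blob(im,px,thr=140,r=30):
    "minAreaRect of the dark blob nearest px"
    g=cv2.cvtColor(im,cv2.COLOR_RGB2GRAY);m=(g<thr).astype(np.uint8)
    n,l,st,ce=cv2.connectedComponentsWithStats(m)
    i=1+np.argmin(np.linalg.norm(ce[1:]-px,axis=1)+1e3*(st[1:,4]<40))
    c=cv2.findContours((l==i).astype(np.uint8),0,cv2.CHAIN_APPROX_NONE)[0][0]
    return ce[i],st[i],cv2.boxPoints(cv2.minAreaRect(c))
E
python3 - <<'E'
from h import *
im=cv2.imread('pics/top0.png')[:,:,::-1];K,E=cal('top')
for n,p,z in(('case',(198,203),.028),('short',(228.5,202),.028)):
    c,st,b=blob(im,p);P=np.array([ray(q,z,K,E) for q in b])
    print(n,c,st,ray(c,z,K,E),P,np.linalg.norm(np.diff(P,axis=0),axis=1))
for n,p,z in(('glue',(263,118),.11),('paint',(275,258),.045),('bay',(365,197),.122),('wheel',(165,206),.018),('upL',(312,184),.132),('upR',(420,210),.132),('binA',(139,173),.04),('binB',(254,230),.04),('train',(485,350),.1)):print(n,ray(p,z,K,E))
E
```

```text
case [197.7033 202.3919] [189 192  18  22 273] [0.5411 0.2151 0.028 ] [[0.5625 0.2431 0.028 ]
 [0.5745 0.2044 0.028 ]
 [0.5193 0.1868 0.028 ]
 [0.5075 0.2253 0.028 ]] [0.0404 0.0579 0.0403]
short [228.5118 201.7706] [221 195  16  14 170] [0.5457 0.1262 0.028 ] [[0.5309 0.1485 0.028 ]
 [0.568  0.1408 0.028 ]
 [0.5599 0.1037 0.028 ]
 [0.5229 0.1115 0.028 ]] [0.0379 0.038  0.0379]
glue [0.7727 0.0347 0.11  ]
paint [ 0.3907 -0.0118  0.045 ]
bay [ 0.5644 -0.2416  0.122 ]
wheel [0.5281 0.3113 0.018 ]
upL [ 0.5934 -0.099   0.132 ]
upR [ 0.534 -0.383  0.132]
binA [0.6197 0.3855 0.04  ]
binB [0.467  0.0498 0.04  ]
train [ 0.1749 -0.5646  0.1   ]
```

```bash
cat >> h.py <<'E'
from scipy.linalg import logm,expm
def tilt(yaw,t):
    "tool rotation: tool z = -(face normal leaning by t down slope x), tool x down slope; degrees"
    return (R.from_euler('z',yaw,degrees=True)*R.from_euler('y',t,degrees=True)).as_matrix()@np.diag([1,-1,-1])
def plan(p,Rt,N,s=None):
    s=s or bot.get_state();A=np.eye(4);A[:3,:3]=s['ee_rot'];A[:3,:3]=R.from_matrix(A[:3,:3]).as_matrix();A[:3,3]=s['ee_pos']
    B=np.eye(4);B[:3,:3]=Rt;B[:3,3]=p
    D=np.linalg.inv(A)@B
    M=expm(np.real(logm(D))/N);w=R.from_matrix(M[:3,:3]).as_rotvec(degrees=True)
    print(N,'rows',np.round(M[:3,3]/.05,3).tolist(),np.round(w/6,3).tolist());C=A
    for i in range(N):
        C=C@M
        if i in(N//3,2*N//3):print('  via',C[:3,3])
E
python3 - <<'E'
from h import *
plan([.60,-.25,.30],tilt(-11.8,0),14)
E
```

```text
14 rows [0.548, -0.477, -0.179] [-0.0, -0.0, 0.415]
  via [ 0.3572 -0.4658  0.2196]
  via [ 0.4817 -0.3341  0.2643]
```

carry_out(deltas=[[[0, 0, -1], [0, 0, 0], 0.3], [[0, 0, -1], [0, 0, 0], 0.3], [[0.55, -0.48, -0.18], [0, 0, 0.415], 0.3], [[0.55, -0.48, -0.18], [0, 0, 0.415], 0.3], [[0.55, -0.48, -0.18], [0, 0, 0.415], 0.3], [[0.55, -0.48, -0.18], [0, 0, 0.415], 0.3], [[0.55, -0.48, -0.18], [0, 0, 0.415], 0.3], [[0.55, -0.48, -0.18], [0, 0, 0.415], 0.3], [[0.55, -0.48, -0.18], [0, 0, 0.415], 0.3], [[0.55, -0.48, 0], [0, 0, 0.415], 0.3]])

```text
t: 2.0
ee_pos: [0.4299, -0.381, 0.3395]
ee_rot: [[0.999, 0.052, 0.002], [0.052, -0.999, -0.001], [0.002, 0.001, -1.0]]
force: [-0.2, -0.3, 0.0]
width: 0.649
grasp_force: 0.0
```

carry_out(deltas=[[[0.55, -0.48, 0], [0, 0, 0.415], 0.3], [[0.55, -0.48, 0], [0, 0, 0.415], 0.3], [[0.55, -0.48, 0], [0, 0, 0.415], 0.3], [[0.55, -0.48, 0], [0, 0, 0.415], 0.3], [[0.55, -0.48, 0], [0, 0, 0.415], 0.3], [[0.55, -0.48, 0], [0, 0, 0.415], 0.3], [[0, 0, 0], [0, 0, 0], 0.3], [[0, 0, 0], [0, 0, 0], 0.3], [[0, 0, 0], [0, 0, 0], 0.3]])

```text
t: 2.9
ee_pos: [0.6003, -0.2485, 0.3381]
ee_rot: [[0.979, -0.206, -0.0], [-0.206, -0.979, -0.0], [-0.0, 0.0, -1.0]]
force: [-0.1, 0.0, -0.2]
width: 0.651
grasp_force: 0.0
```

```bash
python3 - <<'E'
from h import *
s=bot.get_state();print(s['t'],s['ee_pos'],np.array(s['ee_rot']),s['joint_positions'])
im=optics.camera('wrist');cv2.imwrite('pics/w1.png',im[:,:,::-1]);np.save('w1.npy',dict(s=s),allow_pickle=True)
print(nets.recognise('bay','wrist')[:2])
cv2.imwrite('pics/w1b.png',cv2.resize(im[:,:,::-1],(800,600),interpolation=cv2.INTER_CUBIC))
E
```

```text
2.9 [ 0.6003 -0.2485  0.3381] [[ 0.9786 -0.206  -0.0002]
 [-0.206  -0.9786 -0.0004]
 [-0.0001  0.0004 -1.    ]] [ 21.8218  16.9742  -6.6528  82.3631   1.9879  80.7803 -86.7494]
[{'location': [259.4, 194.7], 'p': 0.65}]
```

View pics/w1b.png

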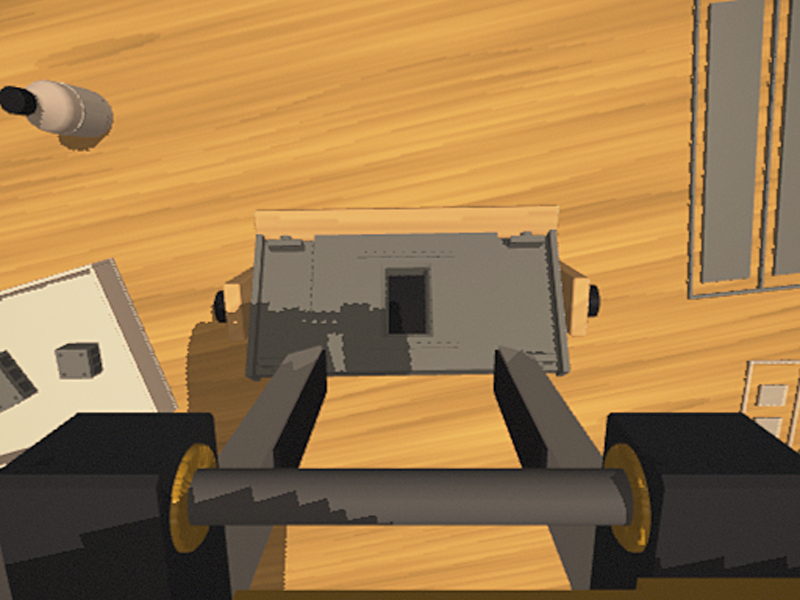

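The wrist view shows the chassis square in the picture, with the bay mouth at columns 386–432 and rows 268–335 (800-wide). The glue is at the upper left and nothing stands near the fingers. Next I'll get exact edges and fit the tilt.

```bash
python3 - <<'E'
from h import *
g=cv2.cvtColor(cv2.imread('pics/w1.png'),cv2.COLOR_BGR2GRAY)
print('rows cols218-235');print([(i,int(g[i,218:235].mean())) for i in range(125,250)if 1])
print('rows bay');print([(i,int(g[i,257:267].mean())) for i in range(165,222)])
print('cols bay');print([(i,int(g[180:190,i].mean())) for i in range(240,285)])
K,E=cal('wrist',np.load('w1.npy',allow_pickle=True).item()['s'])
im=cv2.imread('pics/w1.png')[130:260,130:390];a=cv2.resize(im,(800,400),interpolation=cv2.INTER_CUBIC)
b=cv2.resize(cv2.imread('pics/scene0.png')[95:215,175:265],None,fx=5,fy=5,interpolation=cv2.INTER_CUBIC)
cv2.imwrite('pics/s1.png',b[:600]);print(b.shape)
E
```

```text
rows cols218-235
[(125, 170), (126, 168), (127, 168), (128, 173), (129, 177), (130, 180), (131, 183), (132, 174), (133, 143), (134, 181), (135, 188), (136, 187), (137, 188), (138, 189), (139, 189), (140, 189), (141, 187), (142, 182), (143, 177), (144, 173), (145, 170), (146, 169), (147, 174), (148, 180), (149, 177), (150, 125), (151, 118), (152, 121), (153, 121), (154, 121), (155, 121), (156, 121), (157, 121), (158, 120), (159, 121), (160, 120), (161, 119), (162, 121), (163, 120), (164, 115), (165, 116), (166, 121), (167, 121), (168, 121), (169, 121), (170, 121), (171, 121), (172, 121), (173, 121), (174, 121), (175, 121), (176, 121), (177, 121), (178, 121), (179, 121), (180, 121), (181, 121), (182, 121), (183, 121), (184, 122), (185, 122), (186, 122), (187, 121), (188, 122), (189, 122), (190, 122), (191, 122), (192, 124), (193, 119), (194, 84), (195, 69), (196, 66), (197, 68), (198, 68), (199, 68), (200, 68), (201, 68), (202, 68), (203, 68), (204, 69), (205, 68), (206, 68), (207, 68), (208, 68), (209, 68), (210, 68), (211, 68), (212, 67), (213, 70), (214, 74), (215, 71), (216, 69), (
[... 850 characters left out ...]
207, 37), (208, 37), (209, 37), (210, 35), (211, 36), (212, 30), (213, 51), (214, 85), (215, 87), (216, 106), (217, 105), (218, 102), (219, 96), (220, 98), (221, 93)]
cols bay
[(240, 122), (241, 122), (242, 123), (243, 118), (244, 112), (245, 114), (246, 99), (247, 72), (248, 58), (249, 31), (250, 35), (251, 37), (252, 35), (253, 35), (254, 35), (255, 36), (256, 35), (257, 36), (258, 36), (259, 35), (260, 34), (261, 35), (262, 35), (263, 35), (264, 36), (265, 36), (266, 34), (267, 36), (268, 36), (269, 36), (270, 34), (271, 39), (272, 58), (273, 69), (274, 79), (275, 98), (276, 113), (277, 125), (278, 122), (279, 122), (280, 122), (281, 122), (282, 122), (283, 122), (284, 122)]
(600, 450, 3)
```

View pics/s1.png

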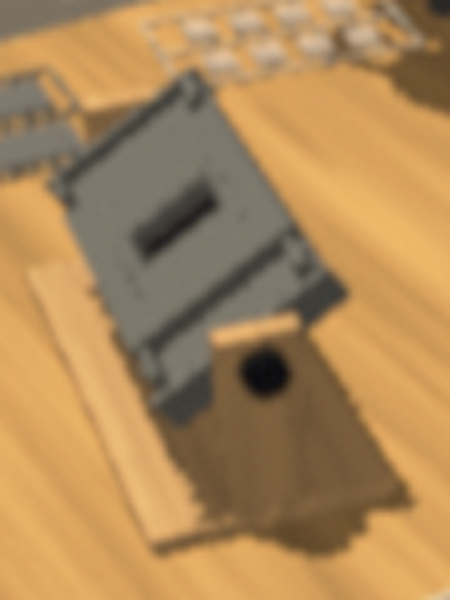

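```bash
cat > fit.py <<'E'
from h import *
S=np.load('w1.npy',allow_pickle=True).item()['s'];W=cal('wrist',S);C=cal('scene')
def face(q,x,y,z=.014):
    Rc=(R.from_euler('z',q[2],degrees=True)*R.from_euler('y',q[3],degrees=True)).as_matrix()
    return np.array([q[0],q[1],.11])+Rc@np.array([x,y,z])
def run(top=237.3,sc=True):
    def f(q):
        r=[proj(face(q,.063,.03),*W)[0,1]-149.7,proj(face(q,-.063,.03),*W)[0,1]-top,
           (proj(face(q,.063,0),*W)[0,0]-260.5),0.3*(q[2]+11.8)]
        if sc:
            for x,y,p in((.063,.132,(207,175)),(-.063,.132,(244,153)),(.063,-.132,(186,132)),(-.063,-.132,(213,109))):
                r+=list(.5*(proj(face(q,x,y),*C)[0]-p))
        return np.array(r)
    o=least_squares(f,[.56,-.24,-11.8,28]);print(o.x,o.fun);return o.x
if __name__=='__main__':
    for a in(237.3,239.7):
        for b in(0,1):q=run(a,b)
    print([(x,proj(face(q,x,0),*W)[0]) for x in(.0325,.0295,-.0295,-.0325)],[proj(face(q,0,y),*W)[0] for y in(.0215,.0185,-.0185,-.0215)])
    print('ends',[proj(face(q,.03,y),*W)[0]*1.5625 for y in(.132,-.132)])
E
python3 fit.py
```

```text
[  0.5581  -0.2379 -11.8     38.241 ] [-0. -0.  0.  0.]
[  0.5581  -0.2366 -12.1261  35.3453] [-0.6501  1.2919 -0.6539 -0.0978 -0.8488  0.8744 -2.3918 -2.845  -0.6172
 -0.1352  0.2663 -1.5435]
[  0.5569  -0.2376 -11.8     34.6486] [ 0. -0.  0.  0.]
[  0.5571  -0.2367 -11.8768  32.4081] [-0.4281  0.8528 -0.6408 -0.023  -0.8337  0.4104 -1.7147 -2.6827 -0.7918
 -0.5292  0.7006 -1.3305]
[(0.0325, array([259.8033, 169.9058])), (0.0295, array([259.7977, 171.9822])), (-0.0295, array([259.6821, 214.6586])), (-0.0325, array([259.676 , 216.9267]))] [array([243.3707, 192.8672]), array([245.655 , 192.8679]), array([273.8276, 192.8766]), array([276.1119, 192.8773])]
ends [array([252.1877, 268.1355]), array([559.7062, 268.2254])]
```

```bash
python3 - <<'E'
from h import *
from fit import face
q=[.5571,-.2367,-11.9,31];p=face(q,0.0,0,.014+.085);print(face(q,0,0),p);plan(p,tilt(-11.9,31),10)
E
```

```text
[ 0.5642 -0.2382  0.122 ] [ 0.607  -0.2472  0.1949]
10 rows [0.082, -0.006, 0.279] [0.0, -0.517, -0.0]
  via [ 0.6121 -0.25    0.2815]
  via [ 0.613  -0.2494  0.238 ]
```

carry_out(deltas=[[[0.08, -0.006, 0.28], [0, -0.517, 0], 0.3], [[0.08, -0.006, 0.28], [0, -0.517, 0], 0.3], [[0.08, -0.006, 0.28], [0, -0.517, 0], 0.3], [[0.08, -0.006, 0.28], [0, -0.517, 0], 0.3], [[0.08, -0.006, 0.28], [0, -0.517, 0], 0.3], [[0.08, -0.006, 0.28], [0, -0.517, 0], 0.3], [[0.08, -0.006, 0.28], [0, -0.517, 0], 0.3], [[0.08, -0.006, 0.28], [0, -0.517, 0], 0.3], [[0.08, -0.006, 0.28], [0, -0.517, 0], 0.3], [[0.08, -0.006, 0.28], [0, -0.517, 0], 0.3]])

```text
t: 4.0
ee_pos: [0.6061, -0.2465, 0.194]
ee_rot: [[0.838, -0.206, -0.506], [-0.177, -0.978, 0.107], [-0.517, 0.0, -0.856]]
force: [-0.1, -0.2, -0.9]
width: 0.646
grasp_force: 0.0
```

carry_out(deltas=[[[0, 0, 0], [0, 0, 0], 0.3], [[0, 0, 0], [0, 0, 0], 0.3], [[0, 0, 0], [0, 0, 0], 0.3]])

```text
t: 4.3
ee_pos: [0.6068, -0.2463, 0.1958]
ee_rot: [[0.84, -0.206, -0.502], [-0.177, -0.979, 0.105], [-0.512, 0.0, -0.859]]
force: [0.7, 0.4, -0.3]
width: 0.651
grasp_force: 0.0
```

```bash
python3 - <<'E'
from h import *
s=bot.get_state();print(s['t'],s['ee_pos'],np.array(s['ee_rot']),s['joint_positions'])
im=optics.camera('wrist');cv2.imwrite('pics/w2.png',im[:,:,::-1]);np.save('w2.npy',dict(s=s),allow_pickle=True)
cv2.imwrite('pics/w2b.png',cv2.resize(im[:,:,::-1],(800,600),interpolation=cv2.INTER_CUBIC))
E
```

```text
4.3 [ 0.6068 -0.2463  0.1958] [[ 0.8403 -0.2059 -0.5016]
 [-0.1769 -0.9786  0.1053]
 [-0.5125  0.0003 -0.8587]] [ 17.7648  43.6684  -4.6139  63.8108   4.1649 103.4601 -88.4854]
```

View pics/w2b.png

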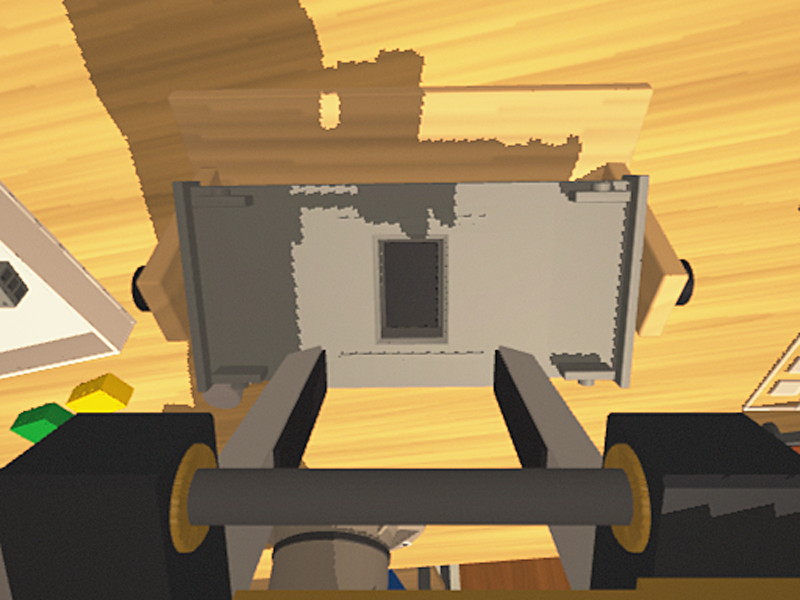

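The tilted view shows the bay clearly. Its outer bevel spans columns 373–450 and rows 234–343 (800-wide), the face's lower edge is at row 183 and its upper edge at row 385. Profiles next.

```bash
python3 - <<'E'
from h import *
g=cv2.cvtColor(cv2.imread('pics/w2.png'),cv2.COLOR_BGR2GRAY)
def show(n,v,a,th=5):print(n,' '.join(f'{a+i}:{int(x)}' for i,x in enumerate(v)))
show('lower',g[112:124,300:350].mean(1),112)
show('upper',g[238:254,230:300].mean(1),238)
show('bayrow',g[145:224,250:275].mean(1),145)
show('baycol',g[170:200,232:294].mean(0),232)
show('baycol-top',g[155:165,232:294].mean(0),232)
show('baycol-bot',g[200:212,232:294].mean(0),232)
E
```

```text
lower 112:131 113:131 114:131 115:120 116:110 117:161 118:173 119:170 120:169 121:170 122:170 123:170
upper 238:171 239:171 240:171 241:171 242:171 243:170 244:170 245:170 246:168 247:179 248:205 249:208 250:205 251:203 252:202 253:201
bayrow 145:110 146:113 147:116 148:121 149:125 150:112 151:124 152:125 153:97 154:86 155:51 156:59 157:59 158:59 159:59 160:59 161:60 162:60 163:60 164:60 165:60 166:60 167:60 168:60 169:60 170:60 171:60 172:60 173:60 174:60 175:60 176:60 177:60 178:59 179:60 180:59 181:60 182:60 183:60 184:60 185:60 186:60 187:60 188:60 189:60 190:60 191:60 192:61 193:60 194:60 195:60 196:60 197:61 198:61 199:60 200:61 201:60 202:60 203:60 204:60 205:60 206:61 207:60 208:57 209:62 210:78 211:76 212:75 213:75 214:74 215:78 216:107 217:133 218:132 219:133 220:153 221:175 222:172 223:172
baycol 232:167 233:168 234:168 235:168 236:168 237:169 238:167 239:153 240:145 241:152 242:137 243:95 244:90 245:88 246:73 247:55 248:57 249:58 250:59 251:58 252:59 253:59 254:58 255:59 256:59 257:59 258:59 259:60 260:59 261:60 262:60 263:60 264:60 265:61 266:61 267:60 268:60 269:61 270:
[... 406 characters left out ...]
262:59 263:60 264:59 265:59 266:59 267:60 268:59 269:59 270:58 271:59 272:59 273:59 274:60 275:59 276:60 277:59 278:58 279:50 280:74 281:94 282:77 283:94 284:127 285:125 286:139 287:167 288:176 289:174 290:174 291:173 292:173 293:174
baycol-bot 232:168 233:169 234:168 235:169 236:169 237:168 238:171 239:163 240:146 241:146 242:148 243:125 244:80 245:83 246:82 247:63 248:61 249:62 250:61 251:61 252:61 253:61 254:62 255:63 256:63 257:63 258:63 259:62 260:62 261:63 262:63 263:64 264:65 265:64 266:64 267:64 268:63 269:63 270:63 271:63 272:62 273:63 274:66 275:64 276:64 277:65 278:63 279:55 280:73 281:88 282:74 283:97 284:127 285:115 286:138 287:172 288:178 289:176 290:175 291:175 292:175 293:175
```

```bash
cat > fit2.py <<'E'
from fit import *
S2=np.load('w2.npy',allow_pickle=True).item()['s'];V=cal('wrist',S2)
def f(q):
    P=lambda x,y,c:proj(face(q,x,y),*c)[0]
    bx,by=q[4],q[5]
    r=[P(.063,.03,W)[1]-149.7,.5*(P(-.063,.03,W)[1]-239.),P(bx+.0325,by,W)[1]-168.5,
       P(.063,-.03,V)[1]-116.7,P(-.063,0,V)[1]-247.,P(bx+.0325,by,V)[1]-149.5,P(bx-.0325,by,V)[1]-220,
       P(bx,by+.0215,V)[0]-238.7,P(bx,by-.0215,V)[0]-286.3,P(bx,by+.0215,W)[0]-243,P(bx,by-.0215,W)[0]-276.5,
       P(bx+.03,by+.0215,V)[0]-P(bx-.03,by+.0215,V)[0]+1.0,P(bx+.03,by-.0215,V)[0]-P(bx-.03,by-.0215,V)[0]-0.2]
    return np.array(r+[by*1000,.3*bx*1000])
o=least_squares(f,[.557,-.237,-11.8,31,0,0]);q=o.x
if __name__=='__main__':
    J=o.jac;print(q,'sd',np.sqrt(np.diag(np.linalg.inv(J.T@J))));print(o.fun)
    print('bay',face(q,q[4],q[5]))
    for c in(W,V):print([proj(face(q,.063*a,.132*b),*c)[0]*1.5625 for a in(1,-1) for b in(1,-1)])
E
python3 fit2.py
```

```text
[  0.5591  -0.2373 -11.1779  25.2456   0.0015  -0.    ] sd [0.0007 0.0011 0.6267 1.5789 0.0008 0.001 ]
[-2.4543  1.3803 -0.7021 -0.3156  2.5993  1.2317 -0.7457 -0.027   0.1191
  0.2969 -0.3794 -1.2793  0.742  -0.0015  0.4627]
bay [ 0.5663 -0.2388  0.122 ]
[array([251.9513, 231.4539]), array([558.5776, 227.8719]), array([244.6403, 379.1107]), array([568.6773, 375.5874])]
[array([164.0598, 184.866 ]), array([656.0582, 179.9364]), array([198.4745, 391.3948]), array([625.55  , 388.5932])]
```

```bash
python3 - <<'E'
from h import *
for n in('w2','w1'):
  g=cv2.imread(f'pics/{n}.png').astype(int)
  g=cv2.cvtColor(cv2.imread(f'pics/{n}.png'),cv2.COLOR_BGR2GRAY).astype(int)
  hsv=cv2.cvtColor(cv2.imread(f'pics/{n}.png'),cv2.COLOR_BGR2HSV)[:,:,1]
  for r in (range(118,250,8) if n=='w2' else range(150,242,8)):
    m=np.where(hsv[r]<60)[0]; m=m[(m>100)&(m<425)]
    # run containing col 260
    run=[c for c in m]; 
    L=260
    while hsv[r,L-1:L].min()<60 or hsv[r,L-4:L].min()<60: L-=1
    Rr=262
    while hsv[r,Rr+1]<60 or hsv[r,Rr+1:Rr+5].min()<60: Rr+=1
    print(n,r,L,Rr,'|',' '.join(map(str,g[r,L-2:L+14])),'|',' '.join(map(str,g[r,Rr-12:Rr+3])))
E
```

```text
w2 118 187 414 | 94 99 111 107 106 109 98 76 77 76 89 110 106 107 104 107 | 86 83 75 72 68 64 94 150 175 166 166 162 158 181 199
w2 126 112 413 | 98 90 89 88 91 91 91 82 72 72 71 72 83 92 90 89 | 173 162 113 60 69 64 81 140 172 169 165 163 158 185 206
w2 134 113 412 | 104 95 88 89 90 92 92 81 69 71 71 70 83 95 91 89 | 85 88 84 67 71 69 70 118 163 170 167 165 167 158 141
w2 142 114 411 | 119 99 88 88 92 91 89 81 68 74 69 73 86 92 89 91 | 79 90 85 74 68 70 62 100 158 176 166 166 167 160 144
w2 150 115 411 | 121 101 88 90 90 92 90 80 67 73 70 74 86 92 91 89 | 85 89 81 70 67 65 92 149 176 168 166 168 159 134 137
w2 158 116 410 | 105 91 90 89 90 91 89 80 70 71 70 72 84 92 91 90 | 78 89 84 70 74 67 79 136 173 171 170 171 164 131 99
w2 166 117 409 | 103 94 88 89 89 93 92 79 69 71 71 75 86 90 93 90 | 154 83 83 73 68 68 67 112 162 173 170 172 143 79 99
w2 174 118 409 | 104 91 88 90 88 89 92 79 70 69 71 76 87 91 89 91 | 105 82 80 69 70 67 95 158 182 168 169 174 154 103 100
w2 182 119 408 | 95 91 88 87 90 90 89 78 70 70 69 76 88 91 89 90 | 141 83 83 69 72 67 88 147 180 171 168 173 162 124 103
w
[... 1826 characters left out ...]
67 70 69 60 50 57 66 67 67 65 91 119 113 116 | 124 123 126 110 75 64 64 48 74 114 124 126 120 91 71
w1 206 160 361 | 75 73 69 69 68 64 51 57 66 69 68 69 71 67 71 69 | 123 123 128 129 116 79 57 42 86 124 124 128 112 71 75
w1 214 160 361 | 74 65 67 69 67 60 53 60 70 68 67 69 66 69 68 69 | 123 123 124 126 111 76 61 55 42 89 127 123 122 144 169
w1 222 159 362 | 85 72 69 68 70 63 53 55 67 68 68 69 67 68 67 67 | 122 123 124 127 107 61 65 54 51 97 130 122 118 138 161
w1 230 158 363 | 91 84 63 69 70 66 56 53 61 70 68 69 69 69 69 69 | 125 127 124 125 125 109 58 50 61 111 130 122 122 153 178
w1 238 158 348 | 91 73 68 68 68 61 48 59 70 68 70 68 69 70 67 68 | 87 87 86 89 88 86 86 85 86 87 86 85 81 85 99
```

```bash
cat > fit3.py <<'E'
from fit import *
S2=np.load('w2.npy',allow_pickle=True).item()['s'];V=cal('wrist',S2)
def f(q):
    P=lambda x,y,c:proj(face(q,x,y),*c)[0]
    bx,by,b=q[4],0,q[5]; X=.0295+b;Y=.0185+b
    r=[P(bx+X,by,W)[1]-168.5,P(bx-X,by,W)[1]-216.5,P(bx+X,by,V)[1]-149.5,P(bx-X,by,V)[1]-220,
       P(bx,by+Y,V)[0]-238.7,P(bx,by-Y,V)[0]-286.3,P(bx,by+Y,W)[0]-243,P(bx,by-Y,W)[0]-276.5]
    return np.array(r+[2*(q[3]-31),3*(q[2]+11.2),.5*bx*1000,(b-.003)*1000])
o=least_squares(f,[.557,-.237,-11.8,31,0,.003]);q=o.x
bay=face(q,q[4],0)
if __name__=='__main__':
    print(q,o.fun);print('bay',bay);print(proj(face(q,.063,0),*V),proj(face(q,-.063,0),*V))
E
python3 fit3.py
python3 - <<'E'
from h import *
# view pose over the case
yaw=17.7
Rt=tilt(yaw,0);p=np.array([.541,.215,.0])+np.array([.0,.0,.16])+.01*Rt[:,0]
plan([.58,-.2,.30],tilt(-11.9,0),8)
class S(dict):pass
s=dict(ee_rot=tilt(-11.9,0),ee_pos=[.58,-.2,.30]);plan([p[0],p[1],.25],Rt,12,s)
E
```

```text
[  0.5587  -0.2372 -11.2003  30.9877   0.0007   0.0031] [-0.0866 -0.4833  0.2001  0.3671 -0.1592  0.2252  0.2081 -0.3045 -0.0245
 -0.0008  0.3283  0.1232]
bay [ 0.5663 -0.2387  0.1217]
[[261.8445 114.9215]] [[263.1403 251.502 ]]
8 rows [-0.165, -0.099, -0.224] [0.0, 0.642, 0.0]
  via [ 0.6032 -0.2302  0.2371]
  via [ 0.5918 -0.2126  0.276 ]
12 rows [-0.029, -0.706, 0.083] [0.0, 0.0, -0.411]
  via [ 0.5941 -0.0243  0.2792]
  via [0.5782 0.1158 0.2625]
```

carry_out(deltas=[[[-0.165, -0.1, -0.224], [0, 0.64, 0], 0.3], [[-0.165, -0.1, -0.224], [0, 0.64, 0], 0.3], [[-0.165, -0.1, -0.224], [0, 0.64, 0], 0.3], [[-0.165, -0.1, -0.224], [0, 0.64, 0], 0.3], [[-0.165, -0.1, -0.224], [0, 0.64, 0], 0.3], [[-0.165, -0.1, -0.224], [0, 0.64, 0], 0.3], [[-0.165, -0.1, -0.224], [0, 0.64, 0], 0.3], [[-0.165, -0.1, -0.224], [0, 0.64, 0], 0.3]])

```text
t: 5.15
ee_pos: [0.5799, -0.1992, 0.3008]
ee_rot: [[0.979, -0.206, 0.001], [-0.206, -0.979, -0.001], [0.001, 0.0, -1.0]]
force: [0.4, -0.3, -0.1]
width: 0.649
grasp_force: 0.0
```

carry_out(deltas=[[[-0.03, -0.7, 0.08], [0, 0, -0.41], 0.3], [[-0.03, -0.7, 0.08], [0, 0, -0.41], 0.3], [[-0.03, -0.7, 0.08], [0, 0, -0.41], 0.3], [[-0.03, -0.7, 0.08], [0, 0, -0.41], 0.3], [[-0.03, -0.7, 0.08], [0, 0, -0.41], 0.3], [[-0.03, -0.7, 0.08], [0, 0, -0.41], 0.3], [[-0.03, -0.7, 0.08], [0, 0, -0.41], 0.3], [[-0.03, -0.7, 0.08], [0, 0, -0.41], 0.3], [[-0.03, -0.7, 0.08], [0, 0, -0.41], 0.3], [[-0.03, -0.7, 0.08], [0, 0, -0.41], 0.3]])

```text
t: 6.15
ee_pos: [0.5695, 0.1495, 0.2603]
ee_rot: [[0.975, 0.222, -0.002], [0.222, -0.975, 0.001], [-0.001, -0.002, -1.0]]
force: [0.4, -0.6, -0.1]
width: 0.649
grasp_force: 0.0
```

```bash
python3 - <<'E'
from h import *
Rt=tilt(17.7,0);p=np.array([.541,.215,.15])+.012*Rt[:,0]
print(bot.get_state()['ee_pos']);plan(p,Rt,5)
E
```

```text
[0.5695 0.1495 0.2603]
5 rows [0.005, -0.284, 0.441] [-0.004, 0.003, -0.162]
  via [0.5633 0.1773 0.2162]
  via [0.5563 0.2049 0.1721]
```

carry_out(deltas=[[[0.005, -0.285, 0.44], [0, 0, -0.16], 0.3], [[0.005, -0.285, 0.44], [0, 0, -0.16], 0.3], [[0.005, -0.285, 0.44], [0, 0, -0.16], 0.3], [[0.005, -0.285, 0.44], [0, 0, -0.16], 0.3], [[0.005, -0.285, 0.44], [0, 0, -0.16], 0.3], [[0, 0, 0], [0, 0, 0], 0.3], [[0, 0, 0], [0, 0, 0], 0.3], [[0, 0, 0], [0, 0, 0], 0.3]])

```text
t: 6.95
ee_pos: [0.5533, 0.217, 0.1507]
ee_rot: [[0.954, 0.3, -0.003], [0.3, -0.954, 0.002], [-0.002, -0.002, -1.0]]
force: [-0.6, 0.1, 0.4]
width: 0.65
grasp_force: 0.0
```

```bash
python3 - <<'E'
from h import *
s=bot.get_state();print(s['t'],s['ee_pos'],np.array(s['ee_rot']))
im=optics.camera('wrist');cv2.imwrite('pics/w3.png',im[:,:,::-1]);np.save('w3.npy',dict(s=s),allow_pickle=True)
print(nets.recognise('case','wrist')[:3])
K,E=cal('wrist',s);print('expect',proj([.541,.215,.028],K,E)*1.5625)
cv2.imwrite('pics/w3b.png',cv2.resize(im[:,:,::-1],(800,600),interpolation=cv2.INTER_CUBIC))
E
```

```text
6.95 [0.5533 0.217  0.1507] [[ 0.9539  0.3003 -0.0026]
 [ 0.3003 -0.9539  0.0015]
 [-0.002  -0.0022 -1.    ]]
[{'location': [278.7, 341.2], 'p': 0.94}, {'location': [357.1, 17.4], 'p': 0.94}, {'location': [258.7, 188.7], 'p': 0.79}]
expect [[407.3588 298.8719]]
```

View pics/w3b.png

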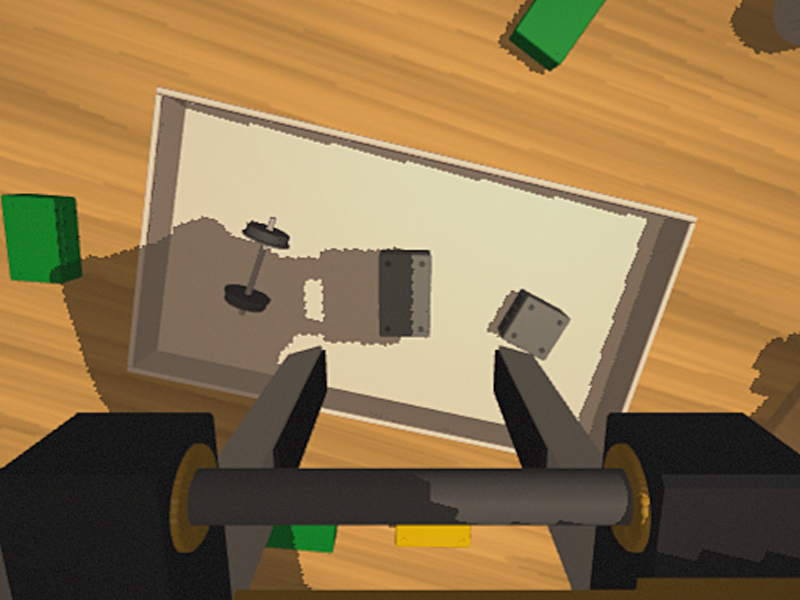

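The wrist view shows the case upright and aligned with the tool, its cover spanning columns 379–431 and rows 250–337 (800-wide). The wheelset is to its left and the short case to its right.

```bash
python3 - <<'E'
from h import *
g=cv2.cvtColor(cv2.imread('pics/w3.png'),cv2.COLOR_BGR2GRAY).astype(float)
def edge(v,a):
    d=np.abs(np.diff(v));i=int(np.argmax(d));w=d[max(0,i-1):i+2];return a+i+.5+(w@np.arange(-1,len(w)-1))/w.sum()
L=[edge(g[r:r+4,236:252].mean(0),236) for r in(166,186,204)]
Rr=[edge(g[r:r+4,268:284].mean(0),268) for r in(166,186,204)]
T=[edge(g[152:168,c:c+4].mean(1),152) for c in(262,268)]
B=[edge(g[206:226,c:c+4].mean(1),206) for c in(246,252,262,268)]
print(L,Rr,T,B)
s=np.load('w3.npy',allow_pickle=True).item()['s'];K,E=cal('wrist',s);z=.028
P=np.array([ray(((np.mean(L)),187),z,K,E),ray((np.mean(Rr),187),z,K,E),ray((259.5,np.mean(T)),z,K,E),ray((259.5,np.mean(B)),z,K,E)])
t=(P-s['ee_pos'])@np.array(s['ee_rot']);print(t)
a=[ray((L[0],168),z,K,E),ray((L[2],206),z,K,E),ray((Rr[0],168),z,K,E),ray((Rr[2],206),z,K,E)]
for u,v in((0,1),(2,3)):d=(a[u]-a[v]);print('yaw',np.degrees(np.arctan2(d[1],d[0])))
print('tool yaw',np.degrees(np.arctan2(s['ee_rot'][1][0],s['ee_rot'][0][0])))
E
```

```text
[np.float64(241.88260869565218), np.float64(241.798755186722), np.float64(242.34912280701755)] [np.float64(275.8720930232558), np.float64(275.0822510822511), np.float64(274.855421686747)] [np.float64(159.53778040141677), np.float64(159.54302325581395)] [np.float64(220.41145833333334), np.float64(219.2722095671982), np.float64(215.26182707993476), np.float64(215.28691983122363)]
[[-0.0076 -0.0206  0.1228]
 [-0.0076  0.0133  0.1227]
 [ 0.0206 -0.0027  0.1227]
 [-0.0404 -0.0028  0.1228]]
yaw 17.33750927955148
yaw 16.566292949155198
tool yaw 17.47380373189141
```

carry_out(deltas=[[[-0.1, -0.03, 0.5], [0, 0, 0.04], 0.3], [[-0.11, -0.04, 0.5], [0, 0, 0.04], 0.3], [[0, 0, 0.5], [0, 0, 0], 0.3], [[0, 0, 0.5], [0, 0, 0], 0.3], [[0, 0, 0.4], [0, 0, 0], 0.3], [[0, 0, 0.2], [0, 0, 0], 0.3], [[0, 0, 0], [0, 0, 0], 0.3], [[0, 0, 0], [0, 0, 0], 0.3]])

```text
t: 7.85
ee_pos: [0.5411, 0.2181, 0.02]
ee_rot: [[0.956, 0.293, -0.004], [0.293, -0.956, 0.002], [-0.004, -0.003, -1.0]]
force: [-0.1, 0.7, -0.1]
width: 0.648
grasp_force: 0.0
```

carry_out(deltas=[[[0.016, 0.02, 0], [0, 0, 0], 0.3], [[0, 0, 0], [0, 0, 0], 0.0], [[0, 0, 0], [0, 0, 0], -0.2], [[0, 0, 0], [0, 0, 0], -0.4], [[0, 0, 0], [0, 0, 0], -0.6], [[0, 0, 0], [0, 0, 0], -0.6], [[0, 0, 0], [0, 0, 0], -0.6]], newtons=30)

```text
t: 8.55
ee_pos: [0.5415, 0.2173, 0.019]
ee_rot: [[0.956, 0.294, -0.005], [0.294, -0.956, 0.001], [-0.005, -0.003, -1.0]]
force: [0.6, -0.4, 0.4]
width: 0.208
grasp_force: 0.0
```

carry_out(deltas=[[[0, 0, -0.1], [0, 0, 0], -0.6], [[0, 0, -0.4], [0, 0, 0], -0.6], [[0, 0, -0.6], [0, 0, 0], -0.6], [[0, 0, -0.8], [0, 0, 0], -0.6], [[0, 0, -0.8], [0, 0, 0], -0.6], [[0, 0, -0.8], [0, 0, 0], -0.6], [[0, 0, -0.8], [0, 0, 0], -0.6], [[0, 0, -0.8], [0, 0, 0], -0.6], [[0, 0, -0.6], [0, 0, 0], -0.6], [[0, 0, 0], [0, 0, 0], -0.6]])

```text
t: 9.55
ee_pos: [0.5443, 0.2179, 0.3088]
ee_rot: [[0.956, 0.294, 0.001], [0.294, -0.956, 0.004], [0.002, -0.003, -1.0]]
force: [-0.2, 0.1, -0.4]
width: 0.199
grasp_force: 0.0
```

```bash
python3 - <<'E'
from fit3 import *
s=bot.get_state();print(s['t'],s['ee_pos'],s['width'],s['grasp_force'])
im=optics.camera('wrist');cv2.imwrite('pics/w4.png',im[:,:,::-1])
cv2.imwrite('pics/w4b.png',cv2.resize(im[:,:,::-1],(800,600),interpolation=cv2.INTER_CUBIC))
plan([.6,-.2,.32],tilt(-11.2,0),12)
Rt=tilt(-11.2,31)
plan(bay-.10*Rt[:,2],Rt,12,dict(ee_pos=[.6,-.2,.32],ee_rot=tilt(-11.2,0)))
E
```

```text
9.55 [0.5443 0.2179 0.3088] 0.19935200469937925 0.0
12 rows [0.044, 0.708, -0.024] [-0.002, 0.001, 0.393]
  via [0.5922 0.0472 0.3118]
  via [ 0.6054 -0.0938  0.3164]
12 rows [0.088, 0.073, 0.174] [0.0, -0.431, 0.0]
  via [ 0.6141 -0.2214  0.2749]
  via [ 0.618  -0.2371  0.2366]
```

View pics/w4b.png

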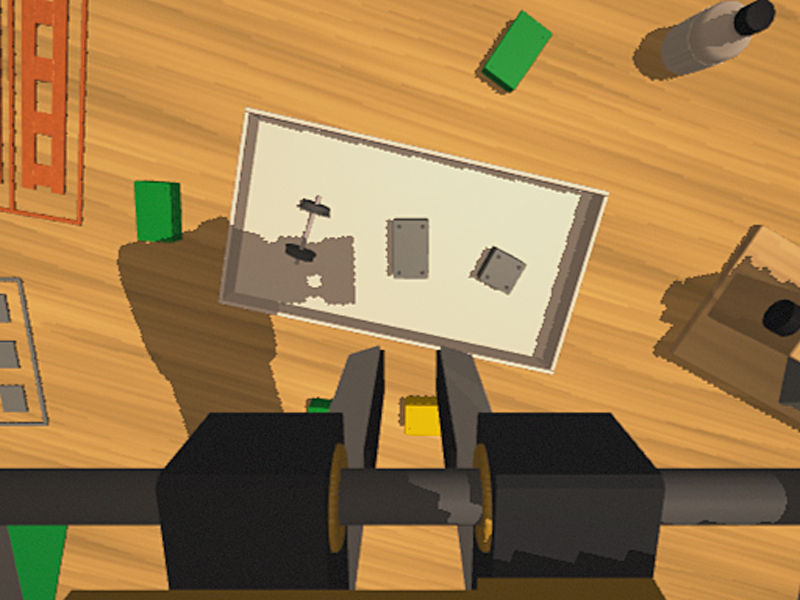

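The picture shows the case still in the bin at (410,248), upright, so the fingers missed it. I'll check where it is now.

```bash
python3 - <<'E'
from h import *
s=bot.get_state();K,E=cal('wrist',s)
for a,b in((392,218),(428,219),(391,278),(428,279)):
    P=ray((a/1.5625,b/1.5625),.028,K,E);print(P,(P-s['ee_pos'])@np.array(s['ee_rot']))
# where do the finger tips appear / expected at TCP?
print('TCP px',proj(s['ee_pos'],K,E)*1.5625, 'shift y±.0094',[ (proj(np.array(s['ee_pos'])+np.array(s['ee_rot'])[:,1]*d,K,E)*1.5625).round(1) for d in(-.0094,.0094)])
E
```

```text
[0.5638 0.2415 0.028 ] [ 0.0267 -0.0164  0.2783]
[0.5728 0.2094 0.028 ] [0.0258 0.0169 0.2782]
[0.5093 0.2262 0.028 ] [-0.0299 -0.0178  0.2783]
[0.5188 0.1923 0.028 ] [-0.0309  0.0175  0.2782]
TCP px [[409.6488 340.6494]] shift y±.0094 [array([[387.3, 340.6]]), array([[431.9, 340.7]])]
```

The case is exactly between where the fingers closed, so the fingertips must end short of the nominal TCP. In the image they appear about 30 mm behind it. I'll probe the cover gently with shut fingers to measure this.

carry_out(deltas=[[[-0.04, 0, 0.8], [0, 0, 0], -1], [[0, 0, 0.9], [0, 0, 0], -1], [[0, 0, 0.9], [0, 0, 0], -1], [[0, 0, 0.9], [0, 0, 0], -1], [[0, 0, 0.9], [0, 0, 0], -1], [[0, 0, 0.7], [0, 0, 0], -1], [[0, 0, 0.4], [0, 0, 0], -1], [[0, 0, 0], [0, 0, 0], -1], [[0, 0, 0], [0, 0, 0], -1]], newtons=30)

```text
t: 10.5
ee_pos: [0.5392, 0.2167, 0.029]
ee_rot: [[0.956, 0.294, -0.006], [0.294, -0.956, 0.001], [-0.006, -0.003, -1.0]]
force: [-0.1, 0.6, -0.2]
width: 0.002
grasp_force: 0.0
```

carry_out(deltas=[[[0, 0, 0.06], [0, 0, 0], -1], [[0, 0, 0.06], [0, 0, 0], -1], [[0, 0, 0], [0, 0, 0], -1]])

```text
t: 10.8
ee_pos: [0.5399, 0.2166, 0.0234]
ee_rot: [[0.956, 0.293, -0.004], [0.293, -0.956, 0.001], [-0.004, -0.003, -1.0]]
force: [-0.5, 1.3, -0.3]
width: 0.007
grasp_force: 0.0
```

No contact 5 mm below the cover height, so the tips are indeed short. I'll go on in small steps.

carry_out(deltas=[[[0, 0, 0.06], [0, 0, 0], -1], [[0, 0, 0.06], [0, 0, 0], -1], [[0, 0, 0.06], [0, 0, 0], -1], [[0, 0, 0], [0, 0, 0], -1]])

```text
t: 11.2
ee_pos: [0.5393, 0.2166, 0.0135]
ee_rot: [[0.956, 0.294, -0.006], [0.294, -0.956, 0.001], [-0.005, -0.003, -1.0]]
force: [-0.1, -0.8, 0.5]
width: 0.003
grasp_force: 0.0
```

```bash
python3 - <<'E'
from h import *
s=bot.get_state();print(s['t'],s['ee_pos'],s['force'],s['moment'])
im=optics.camera('wrist');cv2.imwrite('pics/w5.png',im[:,:,::-1])
cv2.imwrite('pics/w5b.png',cv2.resize(im[:,:,::-1],(800,600),interpolation=cv2.INTER_CUBIC))
E
```

```text
11.2 [0.5393 0.2166 0.0135] [-0.1315 -0.8146  0.4552] [ 0.0326 -0.0362 -0.0159]
```

View pics/w5b.png

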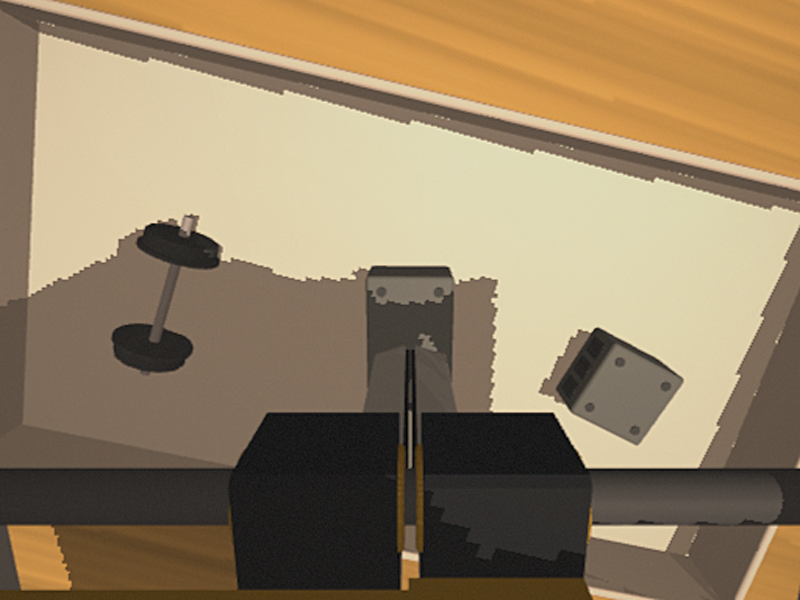

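The tips still hover above the cover (cover edge at row 277, tip at row 348). I'll continue down.

carry_out(deltas=[[[0.02, 0, 0.08], [0, 0, 0], -1], [[0, 0, 0.08], [0, 0, 0], -1], [[0, 0, 0.04], [0, 0, 0], -1], [[0, 0, 0], [0, 0, 0], -1]])

```text
t: 11.65
ee_pos: [0.5402, 0.2169, 0.0036]
ee_rot: [[0.956, 0.294, -0.006], [0.294, -0.956, 0.001], [-0.005, -0.003, -1.0]]
force: [-0.7, -0.1, 0.5]
width: 0.007
grasp_force: 0.0
```

carry_out(deltas=[[[0, 0, 0.04], [0, 0, 0], -1], [[0, 0, 0.04], [0, 0, 0], -1]])

```text
t: 11.85
ee_pos: [0.5406, 0.217, -0.0]
ee_rot: [[0.956, 0.294, -0.005], [0.294, -0.956, 0.001], [-0.004, -0.003, -1.0]]
force: [0.1, 0.5, 0.4]
width: 0.008
grasp_force: 0.0
```

carry_out(deltas=[[[0, 0, 0.04], [0, 0, 0], -1], [[0, 0, 0.02], [0, 0, 0], -1]])

```text
t: 12.05
ee_pos: [0.5406, 0.2171, -0.0024]
ee_rot: [[0.956, 0.294, -0.005], [0.294, -0.956, 0.001], [-0.004, -0.002, -1.0]]
force: [-8.2, -3.9, 28.8]
width: 0.008
grasp_force: 14.4
```

Contact came at TCP z ≈ -0.0015, so the real tips lie about 29.5 mm behind the reported TCP. I'll back off, open and regrasp with that offset.

carry_out(deltas=[[[0, 0, -0.3], [0, 0, 0], -1], [[0.02, 0, -0.4], [0, 0, 0], 0.0], [[0, 0, 0], [0, 0, 0], 0.3], [[0, 0, 0], [0, 0, 0], 0.3], [[0, 0, 0], [0, 0, 0], 0.3], [[0, 0, 0], [0, 0, 0], 0.3]])

```text
t: 12.65
ee_pos: [0.5411, 0.2171, 0.0314]
ee_rot: [[0.956, 0.294, -0.006], [0.294, -0.956, 0.001], [-0.006, -0.003, -1.0]]
force: [-0.5, -0.4, -0.4]
width: 0.393
grasp_force: 0.0
```

carry_out(deltas=[[[0, 0, 0], [0, 0, 0], 0.3], [[0, 0, 0], [0, 0, 0], 0.3], [[0, 0, 0.2], [0, 0, 0], 0.3], [[0, 0, 0.3], [0, 0, 0], 0.3], [[0, 0, 0.2], [0, 0, 0], 0.3], [[0, 0, 0.13], [0, 0, 0], 0.3], [[0, 0, 0], [0, 0, 0], 0.3], [[0, 0, 0], [0, 0, 0], 0.3]])

```text
t: 13.45
ee_pos: [0.5414, 0.2174, -0.0096]
ee_rot: [[0.956, 0.294, -0.005], [0.294, -0.956, 0.001], [-0.005, -0.003, -1.0]]
force: [0.3, 0.8, 1.1]
width: 0.649
grasp_force: 0.0
```

carry_out(deltas=[[[0, 0, 0], [0, 0, 0], 0.0], [[0, 0, 0], [0, 0, 0], -0.2], [[0, 0, 0], [0, 0, 0], -0.5], [[0, 0, 0], [0, 0, 0], -0.6], [[0, 0, 0], [0, 0, 0], -0.6], [[0, 0, 0], [0, 0, 0], -0.6]])

```text
t: 14.05
ee_pos: [0.5416, 0.2173, -0.0092]
ee_rot: [[0.956, 0.294, -0.005], [0.294, -0.956, 0.001], [-0.004, -0.002, -1.0]]
force: [-0.4, -0.9, 4.7]
width: 0.354
grasp_force: 30.0
```

Gripped, with the opening at 33 mm and 30 N. Lifting now.

carry_out(deltas=[[[0, 0, -0.1], [0, 0, 0], -0.6], [[0, 0, -0.3], [0, 0, 0], -0.6], [[0, 0, -0.6], [0, 0, 0], -0.6], [[0, 0, -0.8], [0, 0, 0], -0.6], [[0, 0, -0.8], [0, 0, 0], -0.6], [[0, 0, -0.8], [0, 0, 0], -0.6], [[0, 0, -0.8], [0, 0, 0], -0.6], [[0, 0, -0.6], [0, 0, 0], -0.6], [[0, 0, -0.4], [0, 0, 0], -0.6], [[0, 0, 0], [0, 0, 0], -0.6]])

```text
t: 15.05
ee_pos: [0.5437, 0.2178, 0.2547]
ee_rot: [[0.956, 0.294, -0.0], [0.294, -0.956, 0.003], [0.001, -0.003, -1.0]]
force: [1.0, -0.5, -0.7]
width: 0.359
grasp_force: 30.0
```

```bash
python3 - <<'E'
from fit3 import *
Rt=tilt(-11.2,31);p=bay-(.085-.0295)*Rt[:,2]
plan([.61,-.2,.27],tilt(-11.2,0),14)
plan(p,Rt,10,dict(ee_pos=[.61,-.2,.27],ee_rot=tilt(-11.2,0)));print(p)
E
```

```text
14 rows [0.054, 0.608, -0.023] [-0.002, 0.0, 0.337]
  via [0.5911 0.0729 0.26  ]
  via [ 0.6123 -0.078   0.2655]
10 rows [0.035, 0.092, 0.201] [0.0, -0.517, 0.0]
  via [ 0.61   -0.2187  0.2294]
  via [ 0.6044 -0.2316  0.1989]
[ 0.594  -0.2436  0.1693]
```

carry_out(deltas=[[[0.054, 0.608, -0.023], [0, 0, 0.337], -0.6], [[0.054, 0.608, -0.023], [0, 0, 0.337], -0.6], [[0.054, 0.608, -0.023], [0, 0, 0.337], -0.6], [[0.054, 0.608, -0.023], [0, 0, 0.337], -0.6], [[0.054, 0.608, -0.023], [0, 0, 0.337], -0.6], [[0.054, 0.608, -0.023], [0, 0, 0.337], -0.6], [[0.054, 0.608, -0.023], [0, 0, 0.337], -0.6], [[0.054, 0.608, -0.023], [0, 0, 0.337], -0.6], [[0.054, 0.608, -0.023], [0, 0, 0.337], -0.6], [[0.054, 0.608, -0.023], [0, 0, 0.337], -0.6]])

```text
t: 16.05
ee_pos: [0.6109, -0.0799, 0.2611]
ee_rot: [[0.998, -0.056, -0.006], [-0.056, -0.998, 0.001], [-0.006, -0.001, -1.0]]
force: [0.4, 0.1, -0.2]
width: 0.361
grasp_force: 30.0
```

carry_out(deltas=[[[0.054, 0.608, -0.023], [0, 0, 0.337], -0.6], [[0.054, 0.608, -0.023], [0, 0, 0.337], -0.6], [[0.054, 0.608, -0.023], [0, 0, 0.337], -0.6], [[0.054, 0.608, -0.023], [0, 0, 0.337], -0.6], [[0.035, 0.09, 0.2], [0, -0.517, 0], -0.6], [[0.035, 0.09, 0.2], [0, -0.517, 0], -0.6], [[0.035, 0.09, 0.2], [0, -0.517, 0], -0.6], [[0.035, 0.09, 0.2], [0, -0.517, 0], -0.6], [[0.035, 0.09, 0.2], [0, -0.517, 0], -0.6], [[0.035, 0.09, 0.2], [0, -0.517, 0], -0.6]])

```text
t: 17.05
ee_pos: [0.6054, -0.2275, 0.2046]
ee_rot: [[0.927, -0.194, -0.32], [-0.184, -0.981, 0.064], [-0.327, -0.001, -0.945]]
force: [-0.2, -0.4, -0.2]
width: 0.358
grasp_force: 30.0
```

carry_out(deltas=[[[0.035, 0.09, 0.2], [0, -0.517, 0], -0.6], [[0.035, 0.09, 0.2], [0, -0.517, 0], -0.6], [[0.035, 0.09, 0.2], [0, -0.517, 0], -0.6], [[0.035, 0.09, 0.2], [0, -0.517, 0], -0.6], [[0, 0, 0], [0, 0, 0], -0.6], [[0, 0, 0], [0, 0, 0], -0.6]])

```text
t: 17.65
ee_pos: [0.5928, -0.2431, 0.1654]
ee_rot: [[0.838, -0.195, -0.509], [-0.166, -0.981, 0.102], [-0.519, -0.001, -0.854]]
force: [-0.7, 0.1, 0.7]
width: 0.355
grasp_force: 30.0
```

```bash
python3 - <<'E'
from fit3 import *
s=bot.get_state();Rt=tilt(-11.2,31);A=np.array(s['ee_rot'])
print(s['t'],(np.array(s['ee_pos'])-bay)@A,'rot err',R.from_matrix(A.T@Rt).as_rotvec(degrees=True),s['joint_positions'],s['width'])
im=optics.camera('wrist');cv2.imwrite('pics/w6.png',im[:,:,::-1]);np.save('w6.npy',dict(s=s),allow_pickle=True)
cv2.imwrite('pics/w6b.png',cv2.resize(im[:,:,::-1],(800,600),interpolation=cv2.INTER_CUBIC))
E
```

```text
17.65 [ 0.0002 -0.0009 -0.0513] rot err [-0.048   0.2979 -0.0013] [ 18.3162  43.6714  -5.6175  67.7722   4.9211 100.0342 -88.5552] 0.3553671077590212
```

View pics/w6b.png

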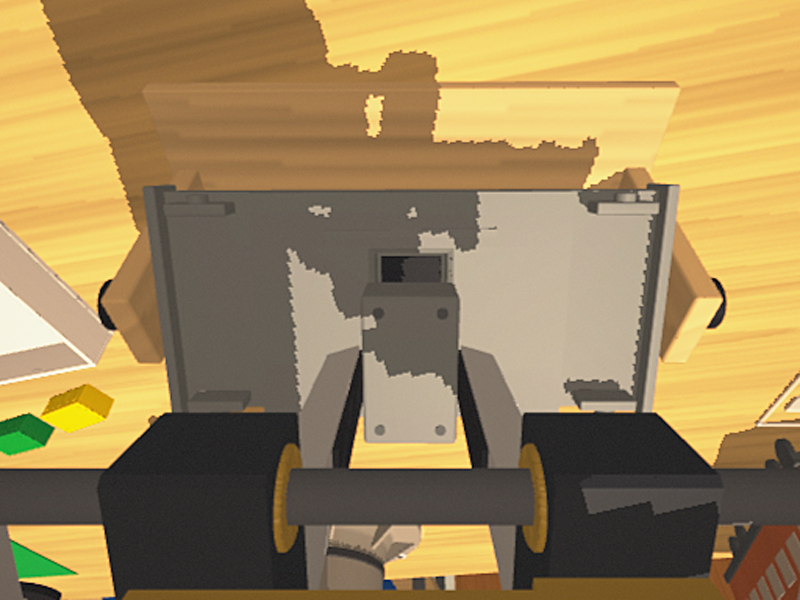

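The case is held upright over the bay. Its cover spans columns 362–459 and rows about 296–443, and the bay mouth is behind it at columns 370–453. Next I'll measure the case in the tool frame and check the bay position.

```bash
python3 - <<'E'
from fit3 import *
g=cv2.cvtColor(cv2.imread('pics/w6.png'),cv2.COLOR_BGR2GRAY).astype(int)
show=lambda n,v,a:print(n,' '.join(f'{a+i}:{int(x)}' for i,x in enumerate(v)))
show('bot',g[276:292,245:280].mean(1),276)
show('top',g[176:200,248:280].mean(1),176)
show('left',g[192:198,226:240].mean(0),226);show('right',g[192:198,286:302].mean(0),286)
show('bay top',g[154:172,250:265].mean(1),154)
show('bayL',g[166:176,232:248].mean(0),232);show('bayR',g[166:176,278:296].mean(0),278)
s=np.load('w6.npy',allow_pickle=True).item()['s'];V=cal('wrist',s)
print('pred bevel',proj(face(q,q[4]+.0325,0),*V),proj(face(q,q[4]+.022,.0215),*V),proj(face(q,q[4]+.022,-.0215),*V))
T=lambda v:np.array(s['ee_pos'])+np.array(s['ee_rot'])@v
for x,y in((.028,0),(-.028,0),(0,.017),(0,-.017)):print(x,y,proj(T([x,y,-.037]),*V),proj(T([x,y,-.013]),*V))
E
```

```text
bot 276:171 277:173 278:175 279:176 280:175 281:175 282:169 283:184 284:220 285:217 286:213 287:211 288:210 289:211 290:211 291:206
top 176:54 177:55 178:54 179:53 180:62 181:82 182:79 183:79 184:79 185:79 186:79 187:79 188:79 189:83 190:93 191:94 192:95 193:95 194:95 195:95 196:95 197:95 198:95 199:95
left 226:95 227:95 228:95 229:96 230:91 231:86 232:91 233:94 234:95 235:95 236:96 237:95 238:95 239:94
right 286:95 287:95 288:96 289:95 290:95 291:95 292:89 293:88 294:146 295:191 296:184 297:182 298:182 299:183 300:183 301:183
bay top 154:95 155:95 156:95 157:96 158:94 159:85 160:87 161:89 162:99 163:92 164:27 165:42 166:48 167:46 168:48 169:51 170:49 171:49
bayL 232:96 233:96 234:96 235:94 236:89 237:88 238:88 239:85 240:75 241:79 242:98 243:87 244:40 245:31 246:34 247:35
bayR 278:65 279:65 280:63 281:55 282:75 283:101 284:86 285:73 286:107 287:133 288:132 289:142 290:168 291:185 292:183 293:182 294:182 295:182
pred bevel [[262.5332 158.753 ]] [[235.302  171.9409]] [[289.7412 171.9917]]
0.028 0 [[260.9829 190.9038]] [[261.1281 181.3566]]
-0.028 0 [[260.9908 286.229 ]] [[261.1259 266.9294]]
0 0.017 [[291.8954 240.3712]] [[288.5633 225.5833]]
0 -0.017 [[230.0798 240.3193]] [[233.6916 225.5377]]
```

The bay prediction matches to under 0.5 px and the case sits centred on it. I'll go straight in along tool z.

carry_out(deltas=[[[0, 0, 0.2], [0, 0.05, 0], -0.6], [[0, 0, 0.25], [0, 0, 0], -0.6], [[0, 0, 0.25], [0, 0, 0], -0.6], [[0, 0, 0.2], [0, 0, 0], -0.6], [[0, 0, 0.1], [0, 0, 0], -0.6], [[0, 0, 0], [0, 0, 0], -0.6], [[0, 0, 0], [0, 0, 0], -0.6]])

```text
t: 18.4
ee_pos: [0.5678, -0.2384, 0.1231]
ee_rot: [[0.841, -0.195, -0.505], [-0.167, -0.981, 0.1], [-0.515, -0.0, -0.857]]
force: [-0.6, -1.2, -0.5]
width: 0.358
grasp_force: 30.0
```

```bash
cat > rel.py <<'E'
from fit3 import *
s=bot.get_state();Rt=tilt(-11.2,31);A=np.array(s['ee_rot'])
print(s['t'],'in bay/tool axes',(np.array(s['ee_pos'])-bay)@Rt*1000,'mm; rot err',R.from_matrix(A.T@Rt).as_rotvec(degrees=True),'F tool',np.array(s['force'])@A,s['width'],s['grasp_force'])
E
python3 rel.py
```

```text
18.4 in bay/tool axes [ 0.4039 -0.5992 -1.9466] mm; rot err [-0.0214  0.001  -0.0214] F tool [-0.0828  1.3124  0.5797] 0.3575205409658529 29.99782919883728
```

carry_out(deltas=[[[0, 0, 0.08], [0, 0, 0], -0.6], [[0, 0, 0.08], [0, 0, 0], -0.6], [[0, 0, 0.08], [0, 0, 0], -0.6], [[0, 0, 0], [0, 0, 0], -0.6]])

```text
t: 18.8
ee_pos: [0.561, -0.2371, 0.1122]
ee_rot: [[0.84, -0.195, -0.506], [-0.167, -0.981, 0.101], [-0.516, -0.0, -0.857]]
force: [0.5, 0.9, -1.0]
width: 0.359
grasp_force: 30.0
```

```bash
python3 rel.py
```

```text
18.8 in bay/tool axes [ 0.1102 -0.6112 11.0274] mm; rot err [-0.0241  0.0728 -0.0199] F tool [ 0.7906 -0.9369  0.707 ] 0.3585180699913372 29.997715651988983
```

carry_out(deltas=[[[0, 0, 0.06], [0, 0, 0], -0.6], [[0, 0, 0.06], [0, 0, 0], -0.6], [[0, 0, 0], [0, 0, 0], -0.6]])

```text
t: 19.1
ee_pos: [0.5581, -0.2365, 0.1072]
ee_rot: [[0.84, -0.195, -0.506], [-0.167, -0.981, 0.101], [-0.516, -0.0, -0.857]]
force: [-0.2, 0.4, -0.6]
width: 0.356
grasp_force: 30.0
```

```bash
python3 rel.py
```

```text
19.1 in bay/tool axes [ 0.1798 -0.5575 16.7965] mm; rot err [-0.0228  0.0521 -0.025 ] F tool [ 0.0471 -0.3213  0.6362] 0.35564092230055355 29.997787177562714
```

carry_out(deltas=[[[0, 0, 0.06], [0, 0, 0], -0.6], [[0, 0, 0.04], [0, 0, 0], -0.6], [[0, 0, 0], [0, 0, 0], -0.6]])

```text
t: 19.4
ee_pos: [0.5557, -0.236, 0.103]
ee_rot: [[0.84, -0.195, -0.506], [-0.167, -0.981, 0.101], [-0.516, -0.0, -0.857]]
force: [-0.3, -1.0, 0.1]
width: 0.355
grasp_force: 30.0
```

carry_out(deltas=[[[0, 0, 0.04], [0, 0, 0], -0.6], [[0, 0, 0], [0, 0, 0], -0.6]])

```text
t: 19.6
ee_pos: [0.5548, -0.2358, 0.1014]
ee_rot: [[0.841, -0.195, -0.506], [-0.167, -0.981, 0.1], [-0.515, -0.0, -0.857]]
force: [-0.7, -0.3, -0.6]
width: 0.356
grasp_force: 30.0
```

```bash
python3 rel.py
```

```text
19.6 in bay/tool axes [ 0.2592 -0.5917 23.5175] mm; rot err [-0.0209  0.0301 -0.0196] F tool [-0.2447  0.3908  0.8161] 0.35646198206964946 29.997824728488922
```

carry_out(deltas=[[[0, 0, 0.03], [0, 0, 0], -0.6], [[0, 0, 0], [0, 0, 0], -0.6]])

```text
t: 19.8
ee_pos: [0.554, -0.2357, 0.1001]
ee_rot: [[0.841, -0.195, -0.506], [-0.167, -0.981, 0.1], [-0.515, -0.0, -0.857]]
force: [0.3, 0.1, 0.0]
width: 0.361
grasp_force: 30.0
```

carry_out(deltas=[[[0, 0, 0.03], [0, 0, 0], -0.6], [[0, 0, 0], [0, 0, 0], -0.6]])

```text
t: 20.0
ee_pos: [0.5535, -0.2356, 0.099]
ee_rot: [[0.841, -0.195, -0.505], [-0.167, -0.981, 0.1], [-0.515, -0.0, -0.857]]
force: [0.6, -0.2, 0.1]
width: 0.356
grasp_force: 30.0
```

```bash
python3 rel.py
```

```text
20.0 in bay/tool axes [ 0.3694 -0.6105 26.2119] mm; rot err [-0.0202 -0.0001 -0.0212] F tool [ 0.4435  0.0443 -0.4228] 0.356265193197555 29.998589158058167
```

carry_out(deltas=[[[0, 0, 0.025], [0, 0, 0], -0.6], [[0, 0, 0], [0, 0, 0], -0.6]])

```text
t: 20.2
ee_pos: [0.5532, -0.2355, 0.0983]
ee_rot: [[0.841, -0.195, -0.505], [-0.167, -0.981, 0.1], [-0.514, -0.0, -0.858]]
force: [2.2, -0.7, 5.2]
width: 0.356
grasp_force: 30.0
```

Force rose to about 5 N, so the case rests on the clip plate. Release, back out and shut the fingers for the push.

carry_out(deltas=[[[0, 0, -0.02], [0, 0, 0], -0.1], [[0, 0, 0], [0, 0, 0], 0.0], [[0, 0, 0], [0, 0, 0], 0.0], [[0, 0, 0], [0, 0, 0], 0.0], [[0, 0, -0.2], [0, 0, 0], 0.0], [[0, 0, -0.4], [0, 0, 0], 0.0], [[0, 0, -0.2], [0, 0, 0], -1], [[0, 0, 0], [0, 0, 0], -1]])

```text
t: 21.0
ee_pos: [0.5748, -0.2397, 0.1342]
ee_rot: [[0.842, -0.195, -0.503], [-0.167, -0.981, 0.1], [-0.513, -0.0, -0.858]]
force: [-0.0, 1.0, -0.2]
width: 0.365
grasp_force: 0.0
```

carry_out(deltas=[[[0, 0, 0], [0, 0, 0], -1], [[0, 0, 0], [0, 0, 0], -1], [[0, 0, 0], [0, 0, 0], -1], [[0, 0, 0], [0, 0, 0], -1]])

```text
t: 21.4
ee_pos: [0.5732, -0.2395, 0.1327]
ee_rot: [[0.84, -0.195, -0.506], [-0.167, -0.981, 0.101], [-0.516, -0.0, -0.857]]
force: [0.0, 0.6, -1.3]
width: 0.025
grasp_force: 0.0
```

```bash
python3 rel.py; python3 - <<'E'
from h import *
im=optics.camera('wrist');cv2.imwrite('pics/w7b.png',cv2.resize(im[:,:,::-1],(800,600),interpolation=cv2.INTER_CUBIC))
E
```

```text
21.4 in bay/tool axes [  0.2053  -0.5461 -13.0228] mm; rot err [-0.024   0.0549 -0.0247] F tool [ 0.5968 -0.578   1.1248] 0.025480163223087125 0.0
```

View pics/w7b.png

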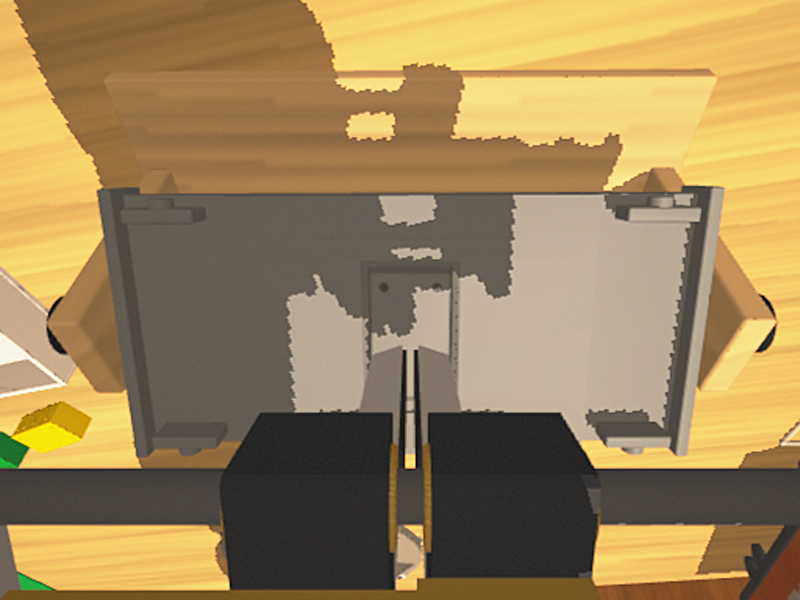

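The case sits in the bay with its cover and screws at (410,287), square in the mouth, and the shut fingers are over it. Now push in small steps.

carry_out(deltas=[[[0, 0, 0.2], [0, 0, 0], -1], [[0, 0, 0.2], [0, 0, 0], -1], [[0, 0, 0.1], [0, 0, 0], -1], [[0, 0, 0.04], [0, 0, 0], -1], [[0, 0, 0], [0, 0, 0], -1]])

```text
t: 21.95
ee_pos: [0.5596, -0.2369, 0.1097]
ee_rot: [[0.84, -0.195, -0.506], [-0.167, -0.981, 0.101], [-0.516, -0.0, -0.857]]
force: [-0.1, -0.3, 1.0]
width: 0.007
grasp_force: 0.0
```

carry_out(deltas=[[[0, 0, 0.03], [0, 0, 0], -1], [[0, 0, 0.03], [0, 0, 0], -1], [[0, 0, 0.03], [0, 0, 0], -1]])

```text
t: 22.25
ee_pos: [0.5577, -0.2364, 0.1061]
ee_rot: [[0.841, -0.195, -0.505], [-0.167, -0.981, 0.1], [-0.515, -0.0, -0.857]]
force: [-0.0, 0.5, 0.4]
width: 0.001
grasp_force: 0.0
```

```bash
python3 rel.py
```

```text
22.25 in bay/tool axes [ 0.3632 -0.6267 17.9954] mm; rot err [-0.0182  0.0028 -0.0202] F tool [-0.3456 -0.4793 -0.3047] 0.0011503241950952402 0.0
```

carry_out(deltas=[[[0, 0, 0.03], [0, 0, 0], -1], [[0, 0, 0.03], [0, 0, 0], -1]])

```text
t: 22.45
ee_pos: [0.5563, -0.2362, 0.1037]
ee_rot: [[0.841, -0.195, -0.505], [-0.167, -0.981, 0.1], [-0.515, -0.0, -0.857]]
force: [2.3, -0.6, 7.2]
width: 0.006
grasp_force: 3.9
```

carry_out(deltas=[[[0, 0, 0.03], [0, 0, 0], -1], [[0, 0, 0.03], [0, 0, 0], -1]])

```text
t: 22.65
ee_pos: [0.5551, -0.2359, 0.1016]
ee_rot: [[0.841, -0.195, -0.504], [-0.167, -0.981, 0.1], [-0.514, 0.0, -0.858]]
force: [2.8, -0.5, 8.1]
width: 0.004
grasp_force: 4.1
```

```bash
python3 rel.py
```

```text
22.65 in bay/tool axes [ 0.4223 -0.5658 23.1663] mm; rot err [-0.0161 -0.0614 -0.0287] F tool [-1.6829 -0.0491 -8.402 ] 0.0042952460730652465 4.058878702344373
```

The clip is yielding at about 8 N. Continue.

carry_out(deltas=[[[0, 0, 0.03], [0, 0, 0], -1], [[0, 0, 0.03], [0, 0, 0], -1]])

```text
t: 22.85
ee_pos: [0.5536, -0.2356, 0.099]
ee_rot: [[0.841, -0.195, -0.504], [-0.167, -0.981, 0.1], [-0.514, 0.0, -0.858]]
force: [3.0, -0.6, 8.5]
width: 0.0
grasp_force: 4.1
```

carry_out(deltas=[[[0, 0, 0.02], [0, 0, 0], -1], [[0, 0, 0.02], [0, 0, 0], -1]])

```text
t: 23.05
ee_pos: [0.5526, -0.2354, 0.0973]
ee_rot: [[0.841, -0.195, -0.504], [-0.167, -0.981, 0.1], [-0.514, 0.0, -0.858]]
force: [2.8, -0.1, 7.4]
width: 0.004
grasp_force: 3.9
```

```bash
python3 rel.py
```

```text
23.05 in bay/tool axes [ 0.4331 -0.5919 28.1704] mm; rot err [-0.0124 -0.0604 -0.025 ] F tool [-1.4326 -0.4199 -7.7669] 0.004266659191201078 3.91988875111565
```

Near flush now, so 1 mm steps or smaller.

carry_out(deltas=[[[0, 0, 0.015], [0, 0, 0], -1], [[0, 0, 0], [0, 0, 0], -1]])

```text
t: 23.25
ee_pos: [0.5521, -0.2353, 0.0965]
ee_rot: [[0.841, -0.195, -0.504], [-0.167, -0.981, 0.1], [-0.514, 0.0, -0.858]]
force: [2.2, 0.4, 6.6]
width: 0.008
grasp_force: 3.1
```

carry_out(deltas=[[[0, 0, 0.015], [0, 0, 0], -1], [[0, 0, 0], [0, 0, 0], -1]])

```text
t: 23.45
ee_pos: [0.5521, -0.2353, 0.0964]
ee_rot: [[0.842, -0.195, -0.504], [-0.167, -0.981, 0.1], [-0.514, 0.0, -0.858]]
force: [3.7, -1.8, 11.0]
width: 0.007
grasp_force: 5.7
```

carry_out(deltas=[[[0, 0, 0.01], [0, 0, 0], -1], [[0, 0, 0], [0, 0, 0], -1]])

```text
t: 23.65
ee_pos: [0.5521, -0.2354, 0.0964]
ee_rot: [[0.842, -0.195, -0.503], [-0.167, -0.981, 0.1], [-0.513, 0.0, -0.858]]
force: [4.9, -1.0, 14.9]
width: 0.003
grasp_force: 7.4
```

```bash
python3 rel.py
```

```text
23.65 in bay/tool axes [ 0.5168 -0.5611 29.2091] mm; rot err [-0.0075 -0.1334 -0.028 ] F tool [ -3.3299   0.0234 -15.3987] 0.003320513245281623 7.430983821395785
```

The force rises with no travel at 29.2 mm, against 29.5 mm expected for flush, so this is the hard stop. Back off and take one last look.

carry_out(deltas=[[[0, 0, -0.1], [0, 0, 0], -1], [[0, 0, -0.4], [0, 0, 0], -1], [[0, 0, -0.8], [0, 0, 0], -1], [[0, 0, -0.8], [0, 0, 0], -1], [[0, 0, -0.8], [0, 0, 0], -1], [[0, 0, -0.3], [0, 0, 0], -1], [[0, 0, 0], [0, 0, 0], -1], [[0, 0, 0], [0, 0, 0], -1]])

```text
t: 24.45
ee_pos: [0.6314, -0.251, 0.231]
ee_rot: [[0.84, -0.195, -0.506], [-0.167, -0.981, 0.101], [-0.516, -0.0, -0.856]]
force: [-0.4, 0.1, -0.8]
width: 0.004
grasp_force: 0.0
```

```bash
python3 rel.py; python3 - <<'E'
from fit3 import *
s=bot.get_state();im=optics.camera('wrist');V=cal('wrist',s)
g=cv2.cvtColor(im,cv2.COLOR_RGB2GRAY)
c=[proj(face(q,q[4]+x,y),*V)[0].round(1) for x,y in((.028,0),(-.028,0),(0,.017),(0,-.017))];print('pred cover edges',c)
a=cv2.resize(im[100:300,160:360,::-1],(600,600),interpolation=cv2.INTER_CUBIC);cv2.imwrite('pics/w8b.png',a)
E
```

```text
24.45 in bay/tool axes [   0.4954   -0.5844 -127.8052] mm; rot err [-0.0218  0.0793 -0.0165] F tool [0.0588 0.0071 0.9027] 0.0042801889510739564 0.0
pred cover edges [array([262.2, 152.2]), array([262.2, 205.6]), array([245.6, 179.4]), array([278.7, 179.5])]
```

View pics/w8b.png

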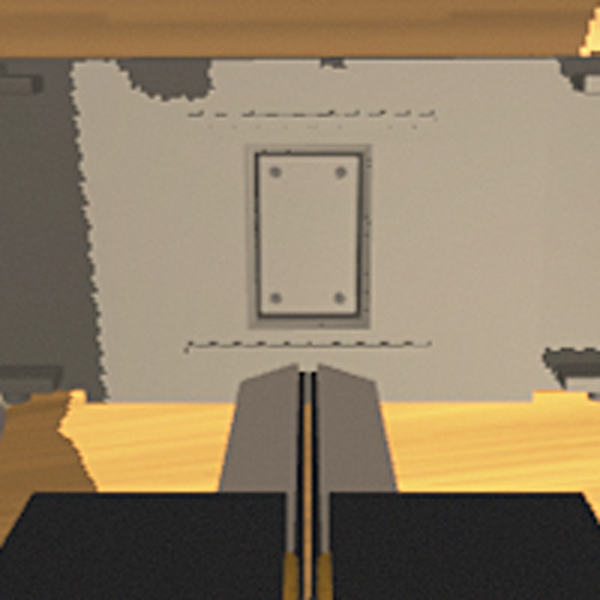

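The cover sits centred and square in the bay. Its edges in the crop, columns 258–360 and rows 154–315, agree with the predicted flush edges at 257–356 and 157–317. Handing in.

```bash
python3 -c "
from cell import bot
print(bot.finish_job())"
```

```text
the job is handed in; nothing more can be done
None
```

The long case is pressed to its hard stop in the bay, cover out and by camera flush, centred and square to about 1 mm, and the job is handed in (no verdict was returned); my first grasp missed because the real fingertips end about 29.5 mm short of the reported TCP, which I measured by touch, reading about 29 N on the case cover.

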